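# Clamp a freshly glued carton in its gluing fixture

### The arm

A 6-joint arm with a two-finger parallel gripper is mounted at the origin on a cart in front of the work surface, level with it; the furniture and walls round the work are solid. World frame = base frame: x ahead of the robot, y to its left, z up, the work surface at z = 0. Lengths are in m, angles in rad, forces in N, time in s.
With the tool pointing down it reaches from about 0.3 to 0.775 m from the base axis. Payload 14.6 kg.
Tool frame: the origin (TCP) lies between the finger pads; the fingertips stand 11 mm ahead of it and the grasp point (between the pads) lies 8 mm behind it; z points along the fingers, y is the line along which they close (so a half turn about z gives the same grasp; the last joint's range is limited). The gripper opens to 85 mm and grips with 20 to 120 N. Pads are 22 mm wide; open, the fingers measure 114 mm over their backs; the gripper's body (76 mm by 85 mm) begins 54 mm behind the grasp point. The pads swing forward as they close: fully open they stand 13 mm farther back than shut.
Start: joints at [-1.264, 0.3, 1.521, -0, 1.321, -0.067], TCP at [0.201, -0.512, 0.242] pointing down, gripper open.
Joint ranges: [-3.03, 3.03], [-0.79, 2.21], [0.23, 2.52], [-1.04, 4.18], [0, 3.07], [-2.55, 2.55]. Speed limits (rad/s): [2.22, 2.22, 2.57, 3.14, 3.14, 3.14].

### API

Orientations are given as a rotation vector (axis times angle).
In Python, from cell import monitor, read_camera, camera_params, close_job gives the robot as it stands.
- The arm moves only by the tool arm_command, never from a script. Its argument "series" is one flat list of numbers, 5 for each row, row after row: the finger opening in mm, from 0 to 85.4, then the shift along the tool's x, y, z in mm, then the turn about the tool's z in degrees. In form: [gripper, dx, dy, dz, roll, gripper, dx, dy, dz, roll, ...]. A call has 1 to 8 rows; each row shifts and turns the commanded pose from where the row before left it, along the tool's axes as they then stand; what a row does not reach is not made up. A row lasts 1/10 s, in which the tool goes at most 50 mm and 8.59 degrees, less where a joint would pass 70% of its speed; a pose out of reach is approached as far as the arm can. A call is refused whole if a number of a shift passes 50 or a number of a turn 8.59, either way. A call with a gripper value outside its range is refused whole. The fingers move at their own pace and stop on an object; "grip_force" is the grip in N (left out, the last holds). Time passes only in rows, so rows that do not move let the fingers close. It gives the time, the measured TCP pose, the force, the opening and the grip force at its end, in the units of the state.
- monitor.get_state(): the state, without advancing time (a new reading comes with each control period).
- read_camera(name): name is "scene" or "top" or "wrist"; returns (picture, depth): 420x560x3 uint8, red, green, blue; 420x560 float32, m along the optical axis (not along the pixel's ray), 0 where there is no reading.
- camera_params(name): a dict with "fx", "fy", "cx", "cy" (pixels), "dist_coeffs" ([k1, k2, p1, p2, k3] as OpenCV has them; the pictures are not rectified), "rvec" (rotation vector, rad) and "tvec" (3), from world to camera coordinates, as OpenCV has them; the wrist camera has in their place "mount" (4x4, takes a point from camera to tool coordinates, whose origin is the TCP and whose axes are the flange's). Camera axes: x right, y down, z forward; pixel columns grow to the right and rows downward; lengths in m; the calibration is good to about 2 mm. A picture is of the moment at which its call begins: read the wrist's pose just before it. camera_params takes no time and is no camera call.
- close_job(): hands the job in; it is judged then, once.
The state is a dict: "t": time; "joint_positions": joint angles; "dq": joint speeds; "joint_torque": joint torques, N m; "position": TCP position; "orientation": TCP orientation; "ft_force": force on the tool from outside, world axes, zero at the start; "ft_torque": the same for the moment, N m; "finger_gap": finger opening in m; "finger_force": force on a finger pad.
Only numpy, scipy, OpenCV 4.12 (cv2) and the standard library are available. Lean on these libraries where they do the work, as an engineer would, in place of code of your own. Each camera call takes 0.05 s, during which the arm holds its last target. There are 200 camera calls.

### The job

The flap of the small carton has just been glued. Push the carton along the gluing fixture until it is fully home against the stop block, then push the toggle clamp's black handle over past its centre so that it snaps shut and the rubber pad presses on the carton. Only push with the fingers: do not lift the carton, and leave the glue stick, pin case, tape measure and thread spool standing where they are.

Things in the scene. Friction and masses are not known exactly. Their poses are not given: they have to be found in the camera images.
- fixture: Gluing fixture fixed to the desk: plywood plate 320 x 130 x 12 mm with aluminium guides, a stop block and a steel toggle clamp. Origin at desk level (z = 0) on the centre line; +x is the way the carton is pushed, z up. Plate: x = -145 to +175 mm, top at z = 12 mm. The clamp's cheeks stand at x = 93 to 145 mm, 27 mm wide, up to z = 94 mm.
- stop (a point): Middle of the stop block's face, at fixture x = 78 mm, y = 0, z = 30 mm. The block is 60 mm wide, its top at z = 48 mm, and ends at x = 154 mm. Axes as the fixture's.
- guide_mouth (a point): Middle of the mouth of the straight guides, on the plate's top: fixture x = 0, y = 0, z = 12 mm. Two parallel guides, 68 mm apart inside, tops at z = 34 mm, run from here to the stop; on the near side (x = -38 to 0) they flare to 96 mm apart. Axes as the fixture's.
- home (a point): Point of the fixture where the middle of the carton's underside lies when the carton is home: fixture x = 20 mm, y = 0, z = 12 mm. Axes as the fixture's.
- carton: Small closed brown cardboard carton, a solid box 62 x 115 x 46 mm (own x, y, z), about 100 g, loose on the plate, its long (y) side roughly along the fixture's x, its front end in the flare, 80 to 100 mm short of home. Origin: middle of its underside; z up.
- clamp_handle (a joint): Angle of the clamp's handle, rad. 0 = open, leaning 0.70 rad back from upright towards fixture +x. Grows as the handle is pushed towards fixture -x (over towards the carton), to 1.22 = shut, leaning 0.52 rad towards the carton. A spring drives it away from its centre, 0.61: short of it the handle springs back, past it it snaps shut. Takes 4 to 7 N at the grip at first.
- handle_axle (a point): Middle of the handle's level axle, which lies along fixture y: fixture x = 135 mm, y = 0, z = 86 mm. Axes as the fixture's.
- handle_tip (a point): Tip of the clamp handle, on its centre line, 112 mm from the axle. The black round grip, 18 mm thick, covers the last 70 mm; it is pushed from behind, from the fixture's +x side. When open the tip is at fixture x = 207 mm, z = 172 mm.
- clamp_pad: Round rubber pad, 20 mm wide, on the end of the clamp's hold-down arm; origin 16 mm above the middle of its underside. The arm starts raised, over fixture x = 45 to 115 mm, up to z = 165 mm; it is linked to the handle and comes down as the handle goes over, pressing the spring-loaded pad with 2 to 4 N on the top of the carton.
- glue_stick: Bystander: standing glue stick, 28 mm thick, 86 mm tall, beside the fixture. Origin: middle of its underside.
- pin_case: Bystander: flat round pin case, 56 mm wide, 16 mm tall, beside the fixture. Origin: middle of its underside.
- tape_measure: Bystander: round tape measure, 52 x 71 x 17 mm, beside the fixture. Origin: middle of its underside.
- spool_4: Bystander: standing thread spool, 28 mm thick, 52 mm tall, beside the fixture. Origin: middle of its underside.
Not all that is in view belongs to the job. Of the things that look like the carton, the middle-sized one is meant.

How it is judged:
On the way, in this order (a step that is already met when the one before it is completed fails the run):
1. the carton is home against the stop block while the clamp is still open (x of carton in the frame of home above -0.005 m and value of joint clamp_handle below 0.3 rad), for 0.2 s.
2. the clamp handle has snapped shut (value of joint clamp_handle above 1.1 rad), for 0.2 s.
At the end, for the whole second after the job is handed in: The carton lies flat against the stop block (within 5 mm, its long side within 0.1 rad of the fixture's x), the clamp handle is snapped shut (joint above 1.1 rad), the clamp's pad presses on the carton with more than 1 N, and all is at rest (x of carton in the frame of home above -0.005 m and angle between the y axis of carton and the x axis of fixture, either way round below 0.1 rad and angle between carton's own z axis and vertical below 0.06 rad and value of joint clamp_handle above 1.1 rad and contact force between clamp_pad and carton above 1 N and linear speed of carton below 0.01 m/s); the robot touches nothing.
It fails at once if the carton is lifted off the plate (height (world z) of carton above 0.025 m).
It fails at once if the carton is tipped over (angle between carton's own z axis and vertical above 0.35 rad).
It fails at once if a bystander is moved more than 20 mm (distance of any of glue_stick, pin_case, tape_measure, spool_4 from where it was at the start of the episode above 0.02 m).
It also fails if it takes over 45 s, if anything falls off the work surface, if the arm or the gripper's body presses on something with over 40 N, if the wrist force passes 120 N, or if a joint passes its speed limit or range.

## Working session

There is one attempt and no reset: what is moved stays moved. The work goes in short steps, Python scripts to look and compute and a tool call to move; the robot and the scene stay as the last step left them, time stands still between calls to the robot, and variables do not carry over. Pictures are saved under pics/ and viewed, at most 10 in all, crops included, and the job is handed in when it is done.

Besides the shell and the picture viewer there is one more tool, called after "Request:" by a JSON object that holds its "method" and its "body", one argument or row to a line. arm_command: Moves the arm, as the interface text tells. Its arguments: {"type":"object","properties":{"series":{"type":"array","items":{"type":"number"}},"grip_force":{"type":"number"}},"required":["series"]}

```bash
mkdir -p pics; cat > h.py <<'E'
import numpy as np, cv2
from cell import monitor, read_camera, camera_params, close_job
def grab(n):
    im,d=read_camera(n); np.savez(''+n+'.npz',im=im,d=d); return im,d
def pts(n,d,uv):
    p=camera_params(n);K=np.array([[p['fx'],0,p['cx']],[0,p['fy'],p['cy']],[0,0,1]])
    uv=np.asarray(uv,float).reshape(-1,1,2)
    x=cv2.undistortPoints(uv,K,np.array(p['dist_coeffs'])).reshape(-1,2)
    z=np.array([d[int(v),int(u)] for u,v in uv.reshape(-1,2)])
    c=np.c_[x*z[:,None],z]; R=cv2.Rodrigues(np.array(p['rvec'],float))[0]
    return (c-np.array(p['tvec']).reshape(1,3))@R
def cloud(n,d):
    v,u=np.mgrid[0:420,0:560]; return pts(n,d,np.c_[u.ravel(),v.ravel()]).reshape(420,560,3)
E
python3 - <<'E'
from h import *
a,_=grab('top');b,_=grab('scene')
cv2.imwrite('pics/top.png',a[:,:,::-1]);cv2.imwrite('pics/scene.png',b[:,:,::-1])
s=monitor.get_state();print({k:np.round(v,3) for k,v in s.items()})
E
```

```text
{'t': np.float64(0.1), 'joint_positions': array([-1.264,  0.3  ,  1.522, -0.   ,  1.321, -0.067]), 'dq': array([-0.   , -0.002, -0.002, -0.001,  0.001, -0.002]), 'joint_torque': array([-2.0000e-03, -5.4438e+01, -3.6238e+01, -0.0000e+00,  3.0000e-03,
       -0.0000e+00]), 'position': array([ 0.201, -0.512,  0.242]), 'orientation': array([-3.086, -0.584,  0.   ]), 'ft_force': array([ 0.083,  0.422, -0.274]), 'ft_torque': array([-0.03 , -0.034, -0.044]), 'finger_force': np.float64(0.0), 'finger_gap': np.float64(0.085)}
```

View pics/top.png

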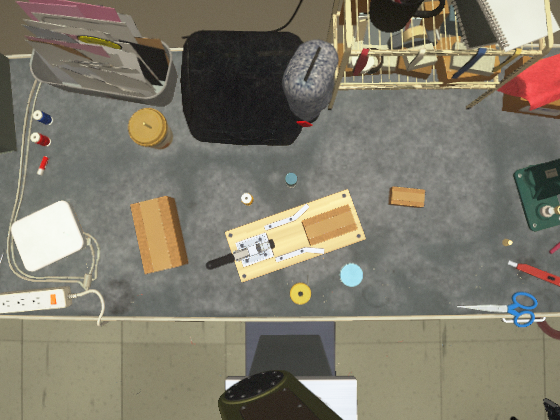

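View pics/scene.png

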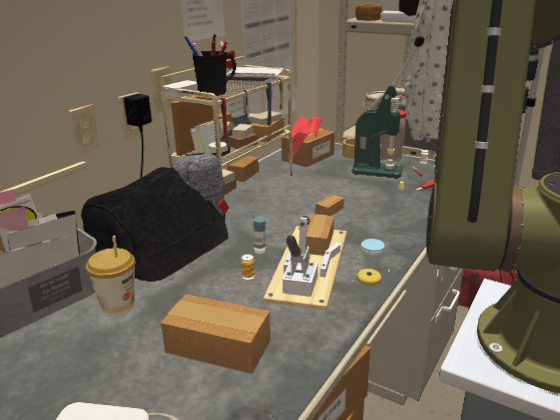

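The top view shows the fixture at about (295,235). The carton is at (330,225) in the flare and gets pushed left. The handle is at (220,263). The bystanders are at (247,198), (291,179), (351,274) and (301,293). Next I'll measure the poses.

```bash
cat > m.py <<'E'
from h import *
im,d=np.load('top.npz').values();P=cloud('top',d)
v,u=np.mgrid[0:420,0:560]
roi=(u>200)&(u<400)&(v>165)&(v<310)&(d>0)
desk=P[roi&(np.abs(P[...,2])<.006)];print('desk z',np.median(desk[:,2]),desk[:,2].std())
hsv=cv2.cvtColor(im,cv2.COLOR_RGB2HSV)
m=roi&(P[...,2]>.006)&(P[...,2]<.018)&(hsv[...,1]>60)&(hsv[...,0]<24)
m&=cv2.fillPoly(np.zeros((420,560),np.uint8),[np.array([[350,182],[375,242],[240,290],[216,228]])],1)>0
q=P[m];print(len(q),np.median(q[:,2]))
def rect(q):
    r=cv2.minAreaRect((q[:,:2]*1000).astype(np.float32));print(r,cv2.boxPoints(r).round(1).tolist());return r
r=rect(q)
m=roi&(P[...,2]>.050)&(P[...,2]<.066)&(u>295)&(v<255);q=P[m];print('carton',len(q),np.median(q[:,2]));rect(q)
for n,(a,b) in dict(spool=(247,198),glue=(291,179),pin=(351,274),tape=(301,293)).items():
    m=(np.hypot(u-a,v-b)<16)&(P[...,2]>.006);q=P[m]
    print(n,q.min(0).round(3),q.max(0).round(3))
m=roi&(u<245)&(P[...,2]>.1);q=P[m];print('handle',q.min(0),q.max(0))
E
python3 m.py
```

```text
desk z 0.00027471275344631335 0.0017655826430255166
2473 0.012358999892658505
((498.98480224609375, -14.349609375), (130.48037719726562, 320.6444396972656), 18.660993576049805) [[385.8999938964844, 116.69999694824219], [488.5, -187.10000610351562], [612.0999755859375, -145.39999389648438], [509.5, 158.39999389648438]]
carton 1343 0.05908478304150849
((522.6304321289062, -93.900634765625), (62.23592758178711, 115.28094482421875), 18.925630569458008) [[474.5, -49.5], [511.8999938964844, -158.5], [570.7999877929688, -138.3000030517578], [533.4000244140625, -29.299999237060547]]
spool [0.497 0.003 0.008] [0.6   0.113 0.983]
glue [ 0.497 -0.019  0.007] [0.64  0.008 0.983]
pin [ 0.376 -0.175  0.007] [0.497 0.003 0.983]
tape [ 0.336 -0.05   0.007] [0.497 0.003 0.983]
handle [0.43111405 0.10174353 0.10000072] [0.46533564 0.16975315 0.1763201 ]
```

Request:
{"method": "arm_command", "body": {
  "series": [0,0,0,0,2.7,0,38,-17,0,0,0,38,-17,0,0,0,38,-17,0,0,0,38,-17,0,0,0,38,-17,0,0,0,38,-17,0,0,0,38,-17,0,0]
}}

```text
t: 0.9
position: [0.4156, -0.3125, 0.2422]
orientation: [-3.1, -0.511, 0.0]
ft_force: [1.2, -0.8, 0.1]
finger_gap: -0.0001
finger_force: 0.0
```

Request:
{"method": "arm_command", "body": {
  "series": [0,38,-17,0,0,0,38,-17,0,0,0,38,-17,0,0,0,38,-17,0,0,0,20,-9,0,0,0,0,0,0,0]
}}

```text
t: 1.5
position: [0.5541, -0.1837, 0.2415]
orientation: [-3.098, -0.515, 0.001]
ft_force: [-0.7, -0.3, 0.0]
finger_gap: 0.0
finger_force: 0.0
```

```bash
cat > fx.py <<'E'
from h import *
from scipy.spatial.transform import Rotation as Ro
s=monitor.get_state();p=s['position'];R=Ro.from_rotvec(s['orientation']).as_matrix()
e=np.array([-.32,.9474]);e/=np.hypot(*e);n=np.array([-e[1],e[0]]);o=np.array([.5038,-.0286])
r=p[:2]-o
print('t',s['t'],'fix mm',(np.array([r@e,r@n,p[2]])*1000).round(1),'toolx deg',np.degrees(np.arctan2(R[1,0],R[0,0])).round(2),'F fix',np.round([s['ft_force'][:2]@e,s['ft_force'][:2]@n,s['ft_force'][2]],2),'gap',s['finger_gap'],'j',np.round(s['joint_positions'],2))
E
python3 fx.py
```

```text
t 1.5 fix mm [-163.1    2.   241.5] toolx deg 18.89 F fix [-0.08  0.81  0.01] gap 4.8722110612748235e-05 j [-0.38  0.38  1.42  0.    1.35  0.86]
```

Request:
{"method": "arm_command", "body": {
  "series": [0,1,2,40,0,0,0,0,40,0,0,0,0,40,0,0,0,0,40,0,0,0,0,25,0,0,0,0,10,0,0,0,0,5,0,0,0,0,0,0]
}}

```text
t: 2.3
position: [0.5545, -0.1878, 0.0429]
orientation: [3.099, 0.51, 0.001]
ft_force: [0.3, 0.4, 0.7]
finger_gap: -0.0002
finger_force: 0.0
```

```bash
python3 - <<'E'
from h import *
a,_=grab('scene');cv2.imwrite('pics/s2.png',cv2.resize(a[180:320,230:420,::-1],None,fx=4,fy=4))
E
python3 fx.py
```

```text
t 2.35 fix mm [-167.1    2.6   43.5] toolx deg 18.71 F fix [-0.15 -0.53  0.97] gap -0.00016542131769819643 j [-0.39  0.61  1.58 -0.    0.95  0.86]
```

View pics/s2.png

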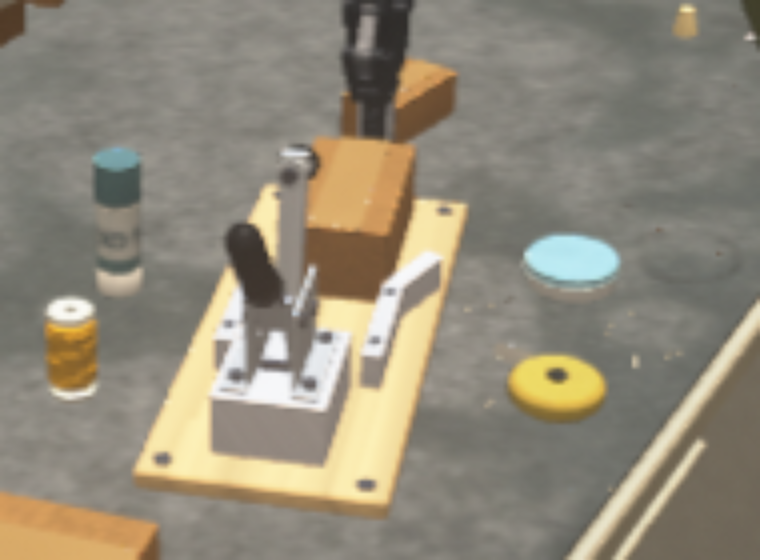

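The crop shows the closed fingers at (372,110), right behind the carton's rear end, and the path is clear. Starting the push.

Request:
{"method": "arm_command", "body": {
  "series": [0,2,-12,3,0,0,0,-8,0,0,0,0,-6,0,0,0,0,-8,0,0,0,0,-8,0,0,0,0,-8,0,0,0,0,-8,0,0,0,0,-8,0,0]
}}

```text
t: 3.15
position: [0.5348, -0.1236, 0.0393]
orientation: [-3.1, -0.511, 0.0]
ft_force: [1.5, -1.7, 1.3]
finger_gap: 0.0004
finger_force: 0.6
```

Request:
{"method": "arm_command", "body": {
  "series": [0,0,-8,0,0,0,0,-8,0,0,0,0,-8,0,0,0,0,-6,0,0,0,0,-5,0,0,0,0,-4,0,0,0,0,-1,0,0,0,0,0,0,0]
}}

```text
t: 3.95
position: [0.5221, -0.0863, 0.0392]
orientation: [-3.1, -0.511, 0.0]
ft_force: [-0.5, 0.3, 0.8]
finger_gap: -0.0002
finger_force: 0.0
```

```bash
cat > c.py <<'E'
from h import *
im,d=grab('top');P=cloud('top',d)
e=np.array([-.32,.9474]);e/=np.hypot(*e);n=np.array([-e[1],e[0]]);o=np.array([.5038,-.0286])
x=(P[...,:2]-o)@e;y=(P[...,:2]-o)@n
m=(d>0)&(abs(y)<.045)&(x<.079)&(x>-.14)&(P[...,2]>.053)&(P[...,2]<.063)
q=np.c_[x[m],y[m]]*1000;r=cv2.minAreaRect(q.astype(np.float32));print(m.sum(),r,np.percentile(q,[0,1,50,99,100],axis=0).round(1).tolist())
E
python3 c.py; python3 fx.py
```

```text
781 ((18.042293548583984, 2.2829647064208984), (61.712432861328125, 101.39640808105469), 89.87556457519531) [[-32.6, -28.7], [-10.3, -28.1], [34.2, -0.1], [68.1, 32.3], [68.8, 33.1]]
t 4.0 fix mm [-60.6   1.1  39.2] toolx deg 18.72 F fix [-0.53 -0.81 -0.18] gap 6.297892572879626e-05 j [-0.23  0.52  1.75  0.    0.88  1.01]
```

Request:
{"method": "arm_command", "body": {
  "series": [0,0,-3,0,0,0,0,-3,0,0,0,0,-2,0,0,0,0,-1,0,0,0,0,-1,0,0,0,0,0,0,0]
}}

```text
t: 4.6
position: [0.5191, -0.0769, 0.0393]
orientation: [3.1, 0.511, 0.0]
ft_force: [0.1, -0.8, -0.6]
finger_gap: 0.0001
finger_force: 0.3
```

```bash
python3 c.py; python3 fx.py
```

```text
721 ((24.914642333984375, 2.639566421508789), (62.03636169433594, 106.51577758789062), 89.64561462402344) [[-28.2, -28.5], [-11.2, -28.0], [43.3, 0.5], [77.5, 32.9], [78.3, 33.6]]
t 4.65 fix mm [-50.6   1.   39.3] toolx deg 18.72 F fix [ 0.06 -1.2  -0.28] gap 0.00027550455487166195 j [-0.22  0.51  1.76 -0.    0.87  1.03]
```

Nearly home. Pushing 1 mm at a time until the stop pushes back.

Request:
{"method": "arm_command", "body": {
  "series": [0,0,-1,0,0,0,0,-1,0,0,0,0,0,0,0]
}}

```text
t: 4.95
position: [0.5191, -0.0765, 0.0399]
orientation: [3.097, 0.51, 0.003]
ft_force: [2.3, -14.4, 1.0]
finger_gap: 0.0001
finger_force: 7.4
```

```bash
python3 fx.py
```

```text
t 4.95 fix mm [-50.3   0.8  39.9] toolx deg 18.7 F fix [-14.33   2.46   1.04] gap 7.670877440797649e-05 j [-0.22  0.51  1.76 -0.    0.87  1.03]
```

Request:
{"method": "arm_command", "body": {
  "series": [0,0,3,0,0,0,0,10,-3,0,0,0,5,-40,0,0,0,0,-45,0,0,0,0,-45,0,0,0,0,-45,0,0,0,0,-40,0,0,0,0,0,0]
}}

```text
t: 5.75
position: [0.5256, -0.0927, 0.2631]
orientation: [3.096, 0.51, 0.013]
ft_force: [-0.3, 0.4, -0.6]
finger_gap: -0.0001
finger_force: 0.0
```

```bash
python3 fx.py; python3 c.py; python3 - <<'E'
from h import *
d=np.load('top.npz')['d'];P=cloud('top',d)
Q=P[180:285,120:200].reshape(-1,3);Q=Q[(Q[:,2]>.02)&(Q[:,2]<.4)];print('decoy',Q.min(0),Q.max(0))
e=np.array([-.32,.9474]);n=np.array([-e[1],e[0]]);o=np.array([.5038,-.0286])
x=(P[...,:2]-o)@e*1000;y=(P[...,:2]-o)@n*1000
m=(P[...,2]>.1)&(P[...,2]<.2)&(x>120)&(x<240)&(abs(y)<50)
for lo in range(130,220,10):
    k=m&(x>=lo)&(x<lo+10)
    if k.any(): print(lo,k.sum(),y[k].min().round(),y[k].max().round(),P[k][:,2].max().round(3))
E
```

```text
t 5.75 fix mm [-6.770e+01 -2.000e-01  2.631e+02] toolx deg 18.72 F fix [ 0.5   0.11 -0.6 ] gap -5.225019262085105e-05 j [-0.24  0.24  1.54  0.    1.35  1.  ]
1115 ((21.223194122314453, 2.5837345123291016), (62.16963577270508, 114.08628845214844), 89.91498565673828) [[-35.9, -28.5], [-30.4, -28.0], [25.9, 1.2], [76.8, 33.0], [78.3, 33.6]]
decoy [0.41392856 0.24811436 0.02001189] [0.59360271 0.37242753 0.07412146]
130 4 -3.0 6.0 0.102
140 32 -12.0 9.0 0.115
150 57 -12.0 12.0 0.129
160 49 -9.0 10.0 0.141
170 46 -9.0 9.0 0.151
180 53 -9.0 9.0 0.165
190 51 -9.0 9.0 0.176
200 35 -8.0 9.0 0.175
```

Request:
{"method": "arm_command", "body": {
  "series": [0,0,-40,0,0,0,0,-40,0,0,0,0,-40,0,0,0,0,-40,0,0,0,0,-40,0,0,0,0,-40,0,0,0,0,-40,0,0,0,0,-40,0,0]
}}

```text
t: 6.6
position: [0.4205, 0.2122, 0.2561]
orientation: [3.099, 0.511, -0.003]
ft_force: [1.1, -0.3, 0.7]
finger_gap: -0.0001
finger_force: 0.0
```

Request:
{"method": "arm_command", "body": {
  "series": [0,0,-5,0,0,0,0,0,0,0]
}}

```text
t: 6.8
position: [0.4194, 0.2162, 0.2562]
orientation: [3.099, 0.514, -0.003]
ft_force: [0.1, -1.0, 0.0]
finger_gap: 0.0001
finger_force: 0.0
```

```bash
python3 fx.py
```

```text
t 6.8 fix mm [258.9   1.6 256.2] toolx deg 18.83 F fix [-0.95  0.22  0.04] gap 0.00011862718665635639 j [0.4  0.11 1.71 0.   1.32 1.64]
```

Request:
{"method": "arm_command", "body": {
  "series": [0,2,0,40,0,0,0,0,40,0,0,0,0,18,0,0,0,10,0,0,0,0,10,0,0,0,0,8,0,0,0,0,8,0,0,0,0,0,0,0]
}}

```text
t: 7.6
position: [0.4341, 0.1821, 0.1609]
orientation: [-3.098, -0.509, -0.004]
ft_force: [0.5, 4.8, -1.7]
finger_gap: 0.0001
finger_force: 2.1
```

```bash
python3 fx.py;python3 - <<'E'
from h import *
a,_=grab('scene');cv2.imwrite('pics/s3.png',cv2.resize(a[170:320,210:400,::-1],None,fx=4,fy=4))
E
```

```text
t 7.6 fix mm [221.9  -1.4 160.9] toolx deg 18.66 F fix [ 4.4  -2.05 -1.66] gap 7.43522728158021e-05 j [0.32 0.21 1.83 0.   1.09 1.56]
```

View pics/s3.png

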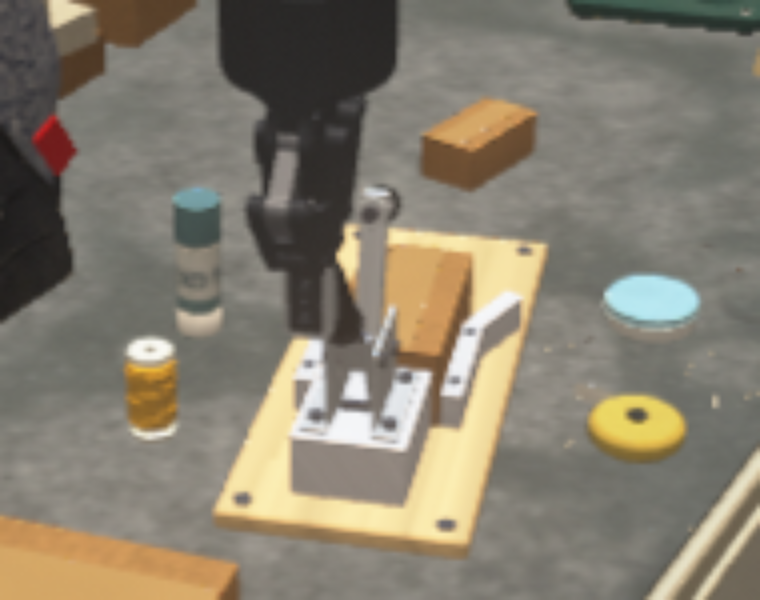

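The picture shows the fingertips at (305,320) touching the handle at (345,320) from behind, and the force is about 4.4 N. The carton is home. I'll push the handle over now.

Request:
{"method": "arm_command", "body": {
  "series": [0,0,8,0,0,0,0,8,0,0,0,0,8,0,0,0,0,8,0,0,0,0,8,0,0,0,0,8,0,0]
}}

```text
t: 8.25
position: [0.4514, 0.1376, 0.1649]
orientation: [-3.098, -0.511, -0.016]
ft_force: [-15.7, 8.3, 60.1]
finger_gap: -0.0004
finger_force: 29.3
```

```bash
python3 fx.py
```

```text
t 8.25 fix mm [174.2  -3.6 164.9] toolx deg 18.74 F fix [12.92 12.18 60.13] gap -0.00040086674011908033 j [0.22 0.21 1.83 0.   1.09 1.46]
```

The handle's tip is pressing up under the finger's knuckle with 60 N, so I'll raise the tool.

Request:
{"method": "arm_command", "body": {
  "series": [0,0,0,-6,0,0,0,0,-6,0,0,0,0,-4,0,0,0,0,0,0]
}}

```text
t: 8.65
position: [0.4489, 0.1367, 0.1758]
orientation: [-3.1, -0.511, -0.001]
ft_force: [0.1, 0.2, 0.5]
finger_gap: -0.0001
finger_force: 0.1
```

```bash
python3 fx.py;python3 - <<'E'
from h import *
a,_=grab('scene');cv2.imwrite('pics/s4.png',cv2.resize(a[170:320,210:400,::-1],None,fx=4,fy=4))
E
```

```text
t 8.65 fix mm [174.2  -0.9 175.8] toolx deg 18.71 F fix [ 0.2  -0.15  0.48] gap -9.897878747893112e-05 j [0.22 0.19 1.82 0.   1.13 1.46]
```

View pics/s4.png

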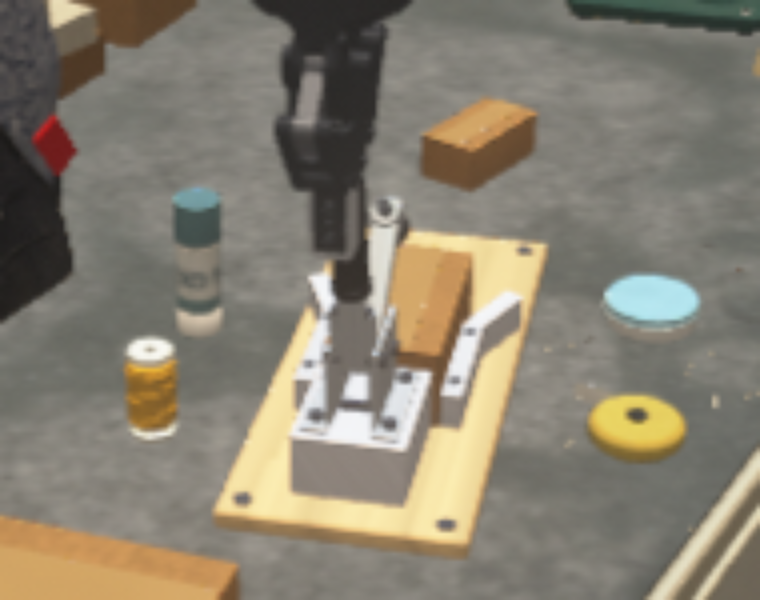

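The picture shows the handle at (352,270), close to upright, with the fingertips at (335,250) behind its grip. I'll keep pushing at this height.

Request:
{"method": "arm_command", "body": {
  "series": [0,0,5,-2,0,0,0,5,-2,0,0,0,5,0,0]
}}

```text
t: 9.0
position: [0.4538, 0.1222, 0.1794]
orientation: [3.1, 0.511, 0.0]
ft_force: [-0.7, 0.0, -0.3]
finger_gap: 0.0002
finger_force: 0.0
```

```bash
python3 fx.py
```

```text
t 9.0 fix mm [158.8  -0.8 179.4] toolx deg 18.72 F fix [ 0.24  0.61 -0.33] gap 0.0001670466362781842 j [ 0.19  0.19  1.82 -0.    1.14  1.43]
```

```bash
python3 - <<'E'
from h import *
a,_=grab('scene');cv2.imwrite('pics/s5.png',cv2.resize(a[170:320,210:400,::-1],None,fx=4,fy=4))
E
```

```text
(no output)
```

View pics/s5.png

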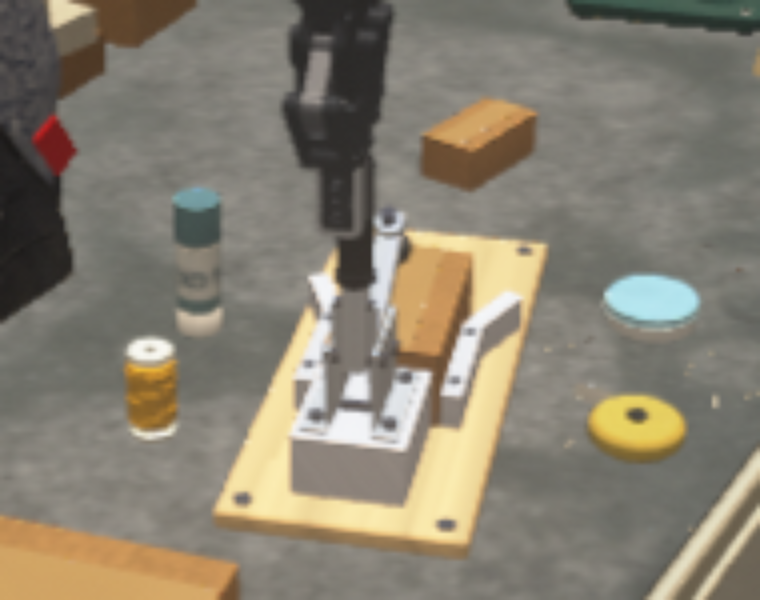

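The hold-down arm is partly down at (390,215) and the handle at (355,255) is close to its centre. I'll push on past it.

Request:
{"method": "arm_command", "body": {
  "series": [0,0,5,0,0,0,0,5,0,0,0,0,5,0,0,0,0,5,0,0,0,0,0,0,0]
}}

```text
t: 9.55
position: [0.4601, 0.1031, 0.1793]
orientation: [3.1, 0.51, -0.0]
ft_force: [-0.2, 0.2, 0.9]
finger_gap: 0.0002
finger_force: 0.0
```

```bash
python3 fx.py;python3 - <<'E'
from h import *
a,_=grab('scene');cv2.imwrite('pics/s6.png',cv2.resize(a[170:320,210:400,::-1],None,fx=4,fy=4))
E
```

```text
t 9.55 fix mm [138.8  -0.8 179.3] toolx deg 18.68 F fix [0.22 0.19 0.88] gap 0.0002402708678033512 j [ 0.14  0.19  1.81 -0.    1.14  1.39]
```

View pics/s6.png

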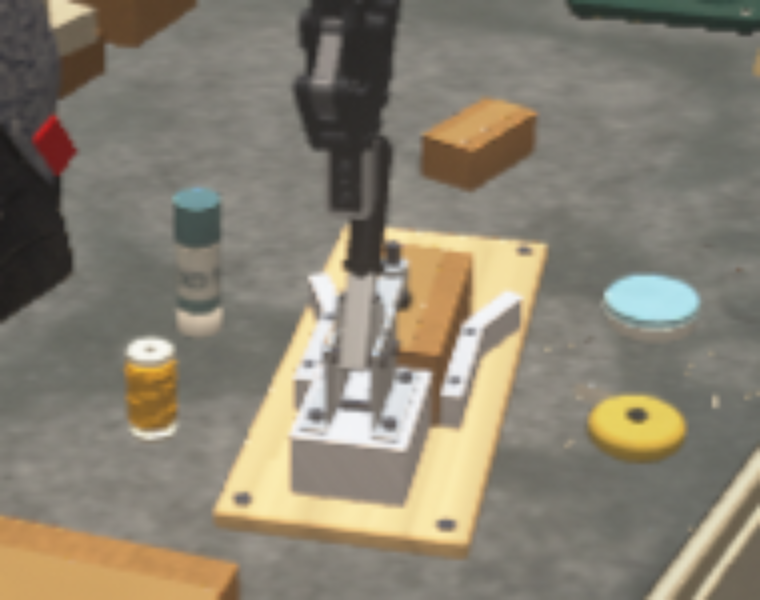

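The handle at (365,200) now leans toward the carton ahead of the fingers, and the pad arm is down. I'll back away, lift and check.

Request:
{"method": "arm_command", "body": {
  "series": [0,0,-15,0,0,0,0,-25,-10,0,0,0,-30,-35,0,0,0,-35,-30,0,0,0,-35,0,0,0,0,0,0,0]
}}

```text
t: 10.2
position: [0.4139, 0.2392, 0.2551]
orientation: [-3.098, -0.516, -0.002]
ft_force: [0.3, -0.7, -0.6]
finger_gap: 0.0
finger_force: 0.0
```

```bash
python3 fx.py; python3 c.py; python3 - <<'E'
from h import *
z=np.load('top.npz');d=z['d'];P=cloud('top',d)
e=np.array([-.32,.9474]);n=np.array([-e[1],e[0]]);o=np.array([.5038,-.0286])
x=(P[...,:2]-o)@e*1000;y=(P[...,:2]-o)@n*1000
m=(d>0)&(P[...,2]>.1)&(P[...,2]<.21)&(x>20)&(x<240)&(abs(y)<25)
for lo in range(20,240,10):
    k=m&(x>=lo)&(x<lo+10)
    if k.sum()>2: print(lo,k.sum(),P[k][:,2].max().round(3))
a,_=grab('scene');cv2.imwrite('pics/s7.png',cv2.resize(a[170:320,210:400,::-1],None,fx=4,fy=4))
E
```

```text
t 10.2 fix mm [282.5  -0.5 255.1] toolx deg 18.91 F fix [-0.79 -0.03 -0.58] gap 2.8153344760373624e-05 j [0.45 0.13 1.7  0.   1.31 1.69]
1171 ((20.769744873046875, 2.581125259399414), (115.07353210449219, 62.105628967285156), 0.11186965554952621) [[-36.8, -28.5], [-35.7, -28.0], [14.1, 5.0], [76.9, 33.1], [78.3, 33.7]]
70 15 0.185
80 44 0.185
90 37 0.184
100 35 0.166
110 40 0.148
120 34 0.131
130 9 0.109
```

View pics/s7.png

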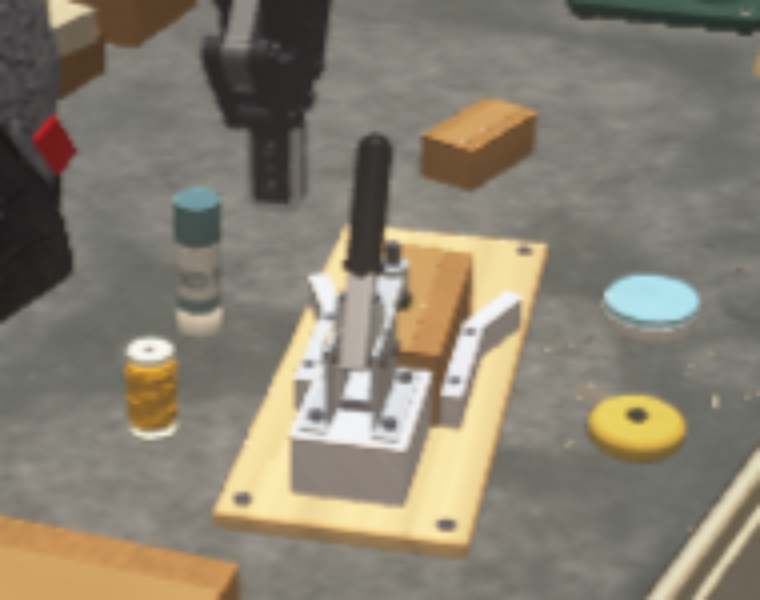

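The handle is shut: its tip is at fixture x ≈ 80 mm, z ≈ 183 mm, as it should be. The carton is home (x ≈ 20.8 mm), the bystanders haven't moved, and the arm is clear.

```bash
python3 -c "
from h import *
print(close_job())"
```

```text
the job is handed in; nothing more can be done
None
```

The carton is home against the stop block, the clamp is snapped shut over it, the bystanders look unmoved and the job is handed in; the handle tip briefly pressed up on the fingers with 60 N (wrist limit 120 N), pad force wasn't measured, and no verdict came back.

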